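Make up two parts kits for the electronics lab class

ROBOT

A 6-joint arm with a two-finger parallel gripper is mounted at the origin on the work surface. World frame = base frame: x ahead of the robot, y to its left, z up, the work surface at z = 0. Lengths are in m, angles in rad, forces in N, time in s.
With the tool pointing down it reaches from about 0.35 to 0.975 m from the base axis. Payload 4.9 kg.
Tool frame: the origin (TCP) lies at the very end of the fingers, on their centre line; the grasp point (between the pads) lies 19 mm behind it; z points along the fingers, y is the line along which they close (so a half turn about z gives the same grasp; the last joint's range is limited). The gripper opens to 85 mm and grips with 20 to 120 N. Pads are 22 mm wide; open, the fingers measure 114 mm over their backs; the gripper's body (76 mm by 85 mm) begins 54 mm behind the grasp point. The pads swing forward as they close: fully open they stand 13 mm farther back than shut.
Start: joints at [1.203, 0.053, 1.613, -0, 1.476, -0.119], TCP at [0.154, 0.606, 0.231] pointing down, gripper open.
Joint ranges: [-3.01, 3.01], [-1.01, 2.22], [0.06, 2.58], [-1.02, 4.17], [0.09, 2.62], [-3.14, 3.14]. Speed limits (rad/s): [2.57, 2.57, 3.14, 3.14, 3.14, 3.14].

INTERFACE

Orientations are given as a rotation vector (axis times angle).
In Python, from station import ctrl gives the robot as it stands.
- The arm moves only by the tool jog_arm, never from a script. Its argument "plan" is a list of rows, each a list of 7 numbers: the shift along the tool's x, y, z in units of 0.02 m (1.0 is 0.02 m), then the turn, a rotation vector about the tool's x, y, z in units of 45 degrees (1.0 is 45 degrees), then the opening, from -1 (shut) to 1 (fully open). A call has 1 to 8 rows; each row shifts and turns the commanded pose from where the row before left it, along the tool's axes as they then stand; what a row does not reach is not made up. A row lasts 1/10 s, in which the tool goes at most 50 mm and 8.59 degrees, less where a joint would pass 70% of its speed; a pose out of reach is approached as far as the arm can. A call with a number of a shift or a turn outside -1 to 1 is refused whole. A call with a gripper value outside its range is refused whole. The fingers move at their own pace and stop on an object; "grip_force" is the grip in N (left out, the last holds). Time passes only in rows, so rows that do not move let the fingers close. It gives the time, the measured TCP pose, the force, the opening and the grip force at its end, in the units of the state.
- ctrl.get_obs(): the state, without advancing time (a new reading comes with each control period).
- ctrl.get_image(name): name is "scene" or "top"; returns (picture, depth): 384x512x3 uint8, red, green, blue; 384x512 float32, m along the optical axis (not along the pixel's ray), 0 where there is no reading.
- ctrl.camera_info(name): a dict with "camera_matrix" (3x3 intrinsics, pixels), "rvec" (rotation vector, rad) and "tvec" (3), from world to camera coordinates, as OpenCV has them. Camera axes: x right, y down, z forward; pixel columns grow to the right and rows downward; lengths in m; the calibration is good to about 2 mm. A picture is of the moment at which its call begins. camera_info takes no time and is no camera call.
- ctrl.finish_job(): hands the job in; it is judged then, once.
The state is a dict: "t": time; "q": joint angles; "dq": joint speeds; "effort": joint torques, N m; "tool_pos": TCP position; "tool_rot": TCP orientation; "contact_force": force on the tool from outside, world axes, zero at the start; "wrist_torque": the same for the moment, N m; "opening": finger opening in m; "grip_force": force on a finger pad.
Only numpy, scipy, OpenCV 4.12 (cv2) and the standard library are available. Lean on these libraries where they do the work, as an engineer would, in place of code of your own. Each camera call takes 0.05 s, during which the arm holds its last target. There are 200 camera calls.

TASK

Make up the two parts kits for the next lab class from the stock on the mat. In the three-bay tray lay a short breadboard in the large bay, stand the transformer on its feet in the wider of the two small bays and the capacitor upright in the narrower one; in the two-bay tray lay the other short breadboard in the large bay and the gear motor flat, shaft up, in the small bay. Every part rests face up on the floor of its bay, set down and not dropped; leave the long breadboard, the multimeter and the screwdriver where they are.

Things in the scene. Friction and masses are not known exactly. Their poses are not given: they have to be found in the camera images.
- board_a: Short white breadboard, 82 (its x) x 54.5 (its y) x 8.5 mm high, 45 g, lying face up on the bench mat (2 mm thick, top at z = 0.002). Origin: centre of its underside; z up. The two short breadboards are identical: either will do for either kit. Grip it across the 54.5 mm.
- board_b: Short white breadboard, 82 (its x) x 54.5 (its y) x 8.5 mm high, 45 g, lying face up on the bench mat (2 mm thick, top at z = 0.002). Origin: centre of its underside; z up. The two short breadboards are identical: either will do for either kit. Grip it across the 54.5 mm.
- motor: Gear motor lying flat: black plastic gearbox with a steel motor can on its +x end; 68 mm long along its x (x = -34 to +34), 22 wide along y, 19 high. A thin white output shaft stands up at x = -23, y = 0, to 28 mm high. 35 g. Origin: middle of the underside; z up. Grip it across the 22 mm near x = -5 mm, on the gearbox and clear of the shaft.
- transformer: Small transformer standing on its steel foot strap, 60 (its x) x 20 x 2 mm thick; dark core 44 (x) x 20 (y) x 36 mm high; an amber-tan winding 28 (x) x 38 (y) mm, 5 to 31 mm above the underside, bulges out on both y sides. 0.15 to 0.29 kg. Origin: centre of the underside; z up. Grip it across the winding, along y (38 mm).
- capacitor: Large capacitor, a dark blue-grey round can 35 mm in diameter and 52 mm high, standing upright with two short aluminium screw terminals on top (to 57 mm). 60 to 100 g. Origin: centre of the underside; z up along the can.
- tray_three: Three-bay kit tray, grey, open, 209 (its x) x 144 (y) mm, rim 5 mm more all round, walls 3 thick, 28 high, floor 3 thick. Fixed. Origin: centre of the underside, z up. Large bay at +x, 102 x 138 inside, centre (50.5, 0) mm. At -x two small bays side by side, each 98 long in x: the wider 80 wide, centre (-52.5, -29); the narrower 55 wide, centre (-52.5, 41.5).
- tray_two: Two-bay kit tray, grey, open, 199 (its x) x 125 (y) mm, rim 5 mm more all round, walls 3 thick, 28 high, floor 3 thick, one divider across. Fixed. Origin: centre of the underside, z up. Large bay at -x, 102 (x) x 119 (y) inside, centre (-45.5, 0) mm; small bay at +x, 88 (x) x 119 (y) inside, centre (52.5, 0) mm.
- long_board: Bystander: a long white breadboard, 165 (its x) x 54.5 x 8.5 mm, twice as long as the short ones, loose on the mat; not for these kits. Origin: centre of the underside.
- meter: Bystander: hand-held multimeter lying face up, 180 (its x) x 86 x 45 mm high, dark grey with a screen and a round dial, loose. Origin: centre of the underside.
- screwdriver: Bystander: screwdriver with a black handle, 170 mm long, lying along its x, tip towards +x, about 26 mm high, loose. Origin: underside, mid-length.
Not all that is in view belongs to the job. Leave any green or orange look-alike of the tray_two alone. Leave any red look-alike of the transformer alone.

How it is judged:
At the end, for the whole second after the job is handed in: Both breadboards, transformer, capacitor and motor are in their bays as the goal says: origin inside the bay, underside within 3 mm of the tray floor, z axis within 0.12 rad of vertical, released and slower than 0.02 m/s (((x of board_a in the frame of tray_three between 0 and 0.1015 m and y of board_a in the frame of tray_three between -0.069 and 0.069 m and z of board_a in the frame of tray_three below 0.006 m and angle between each of board_a, board_b's own z axis and vertical below 0.12 rad and x of board_b in the frame of tray_two between -0.0965 and 0.0055 m and y of board_b in the frame of tray_two between -0.0595 and 0.0595 m and z of board_b in the frame of tray_two below 0.006 m) or (x of board_b in the frame of tray_three between 0 and 0.1015 m and y of board_b in the frame of tray_three between -0.069 and 0.069 m and z of board_b in the frame of tray_three below 0.006 m and angle between each of board_b, board_a's own z axis and vertical below 0.12 rad and x of board_a in the frame of tray_two between -0.0965 and 0.0055 m and y of board_a in the frame of tray_two between -0.0595 and 0.0595 m and z of board_a in the frame of tray_two below 0.006 m)) and x of transformer in the frame of tray_three between -0.1015 and -0.0035 m and y of transformer in the frame of tray_three between -0.069 and 0.011 m and z of each of transformer, capacitor in the frame of tray_three below 0.006 m and angle between each of transformer, capacitor, motor's own z axis and vertical below 0.12 rad and x of capacitor in the frame of tray_three between -0.1015 and -0.0035 m and y of capacitor in the frame of tray_three between 0.014 and 0.069 m and x of motor in the frame of tray_two between 0.0085 and 0.0965 m and y of motor in the frame of tray_two between -0.0595 and 0.0595 m and z of motor in the frame of tray_two below 0.006 m and linear speed of each of board_a, board_b, motor, transformer, capacitor below 0.02 m/s); the robot touches nothing.
It fails at once if a part was dropped: it fell freely faster than 0.8 m/s (a fall of about 30 mm or more) ((linear speed of board_a above 0.8 m/s and contact force between the fingers and board_a below 0.05 N) or (linear speed of board_b above 0.8 m/s and contact force between the fingers and board_b below 0.05 N) or (linear speed of motor above 0.8 m/s and contact force between the fingers and motor below 0.05 N) or (linear speed of transformer above 0.8 m/s and contact force between the fingers and transformer below 0.05 N) or (linear speed of capacitor above 0.8 m/s and contact force between the fingers and capacitor below 0.05 N)).
It fails at once if the long breadboard was moved by more than 15 mm (distance of long_board from where it was at the start of the episode above 0.015 m).
It fails at once if the multimeter was moved by more than 15 mm (distance of meter from where it was at the start of the episode above 0.015 m).
It fails at once if the screwdriver was moved by more than 15 mm (distance of screwdriver from where it was at the start of the episode above 0.015 m).
It also fails if it takes over 136 s, if anything falls off the work surface, if the arm or the gripper's body presses on something with over 40 N, if the wrist force passes 120 N, or if a joint passes its speed limit or range.

## Working session

There is one attempt and no reset: what is moved stays moved. The work goes in short steps, Python scripts to look and compute and a tool call to move; the robot and the scene stay as the last step left them, time stands still between calls to the robot, and variables do not carry over. Pictures are saved under pics/ and viewed, at most 14 in all, crops included, and the job is handed in when it is done.

Besides the shell and the picture viewer there is one more tool, called after "Request:" as name(argument=value, ...), one argument or row to a line, values as JSON. jog_arm: Moves the arm, as the interface text tells. Shifts and turns lie within -1 to 1; 1 stands for 0.02 m of shift or 45 degrees of turn. Its arguments: {"type":"object","properties":{"plan":{"type":"array"},"grip_force":{"type":"number"}},"required":["plan"]}

```bash
mkdir -p pics; ls; cat > h.py <<'E'
import numpy as np, cv2
from station import ctrl
def cam(n):
    c=ctrl.camera_info(n); K=np.array(c["camera_matrix"]); R=cv2.Rodrigues(np.array(c["rvec"],float))[0]; t=np.array(c["tvec"],float).ravel()
    return K,R,t
def cast(n,px,z):
    K,R,t=cam(n); px=np.atleast_2d(px).astype(float)
    d=(R.T@np.linalg.inv(K)@np.c_[px,np.ones(len(px))].T).T; o=-R.T@t
    return o+d*((z-o[2])/d[:,2])[:,None]
def cloud(n,D):
    K,R,t=cam(n); v,u=np.mgrid[:D.shape[0],:D.shape[1]]
    P=np.stack([(u-K[0,2])/K[0,0]*D,(v-K[1,2])/K[1,1]*D,D],-1)
    return (P-t)@R
def proj(n,X):
    K,R,t=cam(n); p=(K@(R@np.atleast_2d(X).T+t[:,None])).T; return p[:,:2]/p[:,2:]
E
python3 - <<'E'
from h import *
for n in("top","scene"):
    I,D=ctrl.get_image(n); np.savez(n+"0.npz",I=I,D=D)
    cv2.imwrite(f"pics/{n}0.png",cv2.resize(I[:,:,::-1],(768,576),interpolation=cv2.INTER_CUBIC))
    K,R,t=cam(n); print(n,K.tolist(),-R.T@t,R.round(3).tolist())
print(ctrl.get_obs())
E
```

```text
pics
top [[491.73554364796087, 0.0, 254.03644440025565], [0.0, 491.73554364796087, 191.53321358000744], [0.0, 0.0, 1.0]] [ 0.21466282 -0.17022143  1.50155614] [[0.029, -0.999, 0.018], [-0.982, -0.032, -0.186], [0.187, -0.012, -0.982]]
scene [[382.79934495083046, 0.0, 255.62349412304172], [0.0, 382.79934495083046, 190.36975233807172], [0.0, 0.0, 1.0]] [0.97519369 0.24871535 1.01472053] [[-0.649, 0.761, -0.012], [0.642, 0.539, -0.545], [-0.408, -0.361, -0.839]]
{'t': 0.1, 'q': array([ 1.20300855e+00,  5.32820150e-02,  1.61420133e+00,  2.04910784e-05,
        1.47598981e+00, -1.19003924e-01]), 'dq': array([-0.00261183, -0.0006088 , -0.00344145,  0.00063551,  0.00014658,
       -0.00150074]), 'effort': array([ 4.57820875e-06, -3.94902313e+01, -3.71362531e+01, -5.86515898e-05,
        3.86820422e-03, -3.45547335e-05]), 'tool_pos': array([0.15367762, 0.6052146 , 0.23016476]), 'tool_rot': array([-3.89725945e-01, -3.11684748e+00,  2.85866586e-03]), 'contact_force': array([ 0.03477715, -0.43596414,  0.29919698]), 'wrist_torque': array([ 0.00480671, -0.03650962, -0.00926106]), 'grip_force': 0.0, 'opening': 0.08548059175898148}
```

View pics/top0.png

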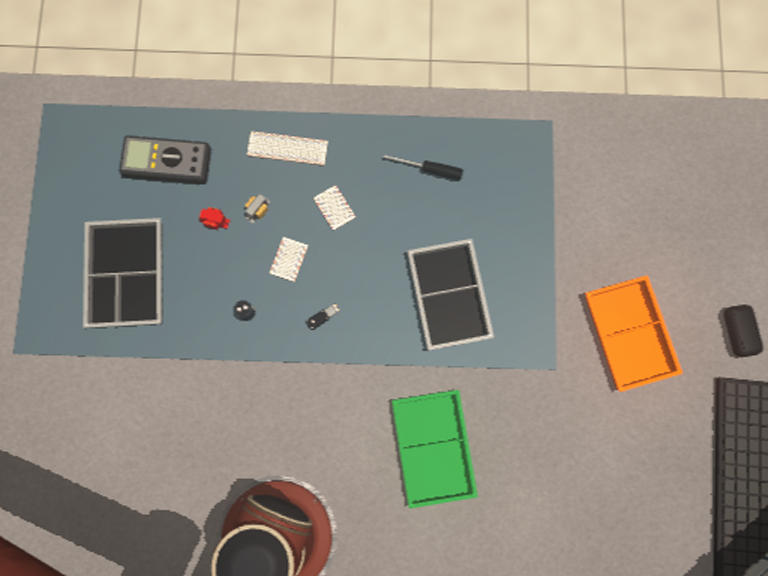

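View pics/scene0.png

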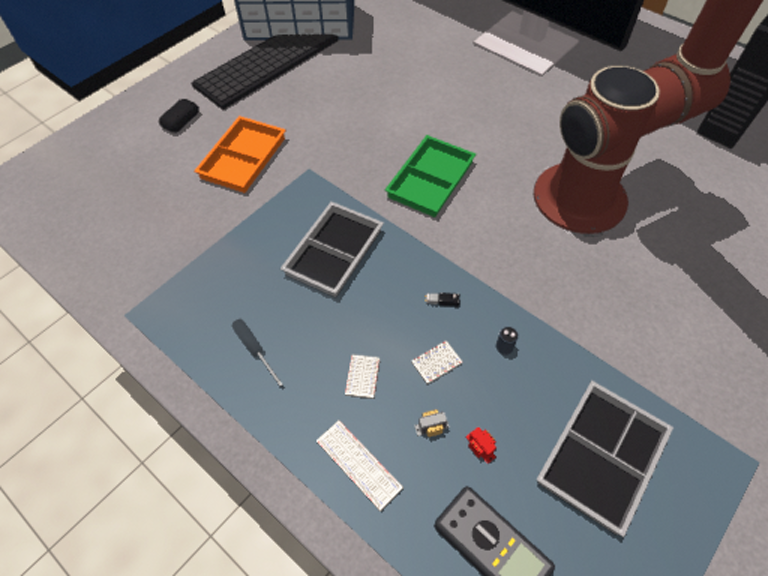

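```bash
cat > seg.py <<'E'
from h import *
def rect(n,m,z,label,minA=25):
    k,L,S,C=cv2.connectedComponentsWithStats(m.astype(np.uint8))
    for i in range(1,k):
        if S[i,4]<minA: continue
        v,u=np.where(L==i); W=cast(n,np.c_[u,v],z)[:,:2]
        (cx,cy),(w,h),a=cv2.minAreaRect((W*1000).astype(np.float32))
        if w<h: w,h,a=h,w,a-90
        print(label,n,'px',C[i].round(1),'A',S[i,4],'rectc',round(cx),round(cy),'mean',(W.mean(0)*1000).round(),'size',round(w),round(h),'long-axis yaw',round(a,1))
def seg(n,I,D,z0=.002):
    P=cloud(n,D); H=cv2.cvtColor(I,cv2.COLOR_RGB2HSV); h,s,v=[H[...,i].astype(int) for i in range(3)]
    ok=(D>0)&(P[...,0]>.25)&(P[...,0]<1.05)&(P[...,1]>-.6)&(P[...,1]<.75)
    Z=P[...,2]
    return ok,Z,h,s,v,P
E
python3 - <<'E'
from seg import *
for n in("top","scene"):
    d=np.load(n+"0.npz"); I,D=d["I"],d["D"]; ok,Z,h,s,v,P=seg(n,I,D)
    rect(n,ok&(s<60)&(v>170)&(Z<.02)&(Z>.004),.0105,"white",100)
    rect(n,ok&(h>12)&(h<30)&(s>90)&(Z>.01)&(Z<.06),.033,"amber",8)
    rect(n,ok&(Z>.022)&(Z<.045)&(s<60)&(P[...,0]<1),.030,"rim/high",30)
    rect(n,ok&(Z>.035),.054,">35mm",15)
    rect(n,ok&(Z>.012)&(Z<.026)&(s<70)&(P[...,0]<.6)&(abs(P[...,1])<.3),.021,"motor",15)
def crop(n,x,y,w,h,out):
    I=np.load(n+"0.npz")["I"][y:y+h,x:x+w,::-1]; return cv2.resize(I,(390,290),interpolation=cv2.INTER_CUBIC)
a=crop("top",120,110,80,60,0);b=crop("top",150,185,80,60,0);c=crop("scene",270,260,80,60,0);e=crop("scene",270,180,80,60,0)
cv2.imwrite("pics/crop1.png",np.vstack([np.hstack([a,b]),np.hstack([c,e])]))
E
```

```text
white top px [191.2  98.1] A 773 rectc 795 21 mean [795.  21.] size 167 54 long-axis yaw 84.4
white top px [222.8 138.1] A 408 rectc 667 -85 mean [666. -85.] size 82 56 long-axis yaw 32.6
white top px [192.1 172.3] A 416 rectc 553 6 mean [553.   6.] size 82 56 long-axis yaw -17.4
amber top px [103.5  97.3] A 12 rectc 779 293 mean [779. 293.] size 10 9 long-axis yaw 2.1
amber top px [102.4 103.5] A 13 rectc 759 294 mean [759. 295.] size 10 9 long-axis yaw 2.1
amber top px [101.7 109.6] A 14 rectc 739 295 mean [738. 295.] size 10 9 long-axis yaw 2.0
amber top px [166.5 133.9] A 17 rectc 667 89 mean [667.  89.] size 24 6 long-axis yaw -32.7
amber top px [174.  140.2] A 45 rectc 648 64 mean [647.  64.] size 31 15 long-axis yaw -29.7
rim/high top px [110.1 105.8] A 1344 rectc 753 271 mean [753. 271.] size 184 91 long-axis yaw 87.0
rim/high top px [295.3 112.6] A 171 rectc 753 -305 mean [ 751. -310.] size 94 24 long-axis yaw 74.1
rim/high top px [170.5 136.2] A 92 rectc 659 75 mean [661.  76.] size 49 25 long-axis yaw -34.5
rim/high top px [ 80.2 181.9] A 864 rectc 510 337 mean [508. 341.]
[... 2412 characters left out ...]
45 26 long-axis yaw -32.8
>35mm scene px [321.6 293.7] A 141 rectc 638 166 mean [638. 166.] size 45 23 long-axis yaw 81.7
>35mm scene px [327.3 359.1] A 2271 rectc 760 273 mean [756. 265.] size 173 81 long-axis yaw 86.8
motor scene px [231.4 171.4] A 19 rectc 487 -285 mean [ 487. -286.] size 29 8 long-axis yaw -74.4
motor scene px [295.  198.7] A 140 rectc 438 -69 mean [438. -68.] size 65 26 long-axis yaw -56.1
motor scene px [335.2 232.1] A 27 rectc 452 88 mean [454.  90.] size 33 15 long-axis yaw -80.7
motor scene px [401.1 262.6] A 41 rectc 415 280 mean [415. 280.] size 39 8 long-axis yaw -84.6
motor scene px [383.5 290.8] A 32 rectc 514 284 mean [515. 284.] size 30 10 long-axis yaw -84.3
```

View pics/crop1.png

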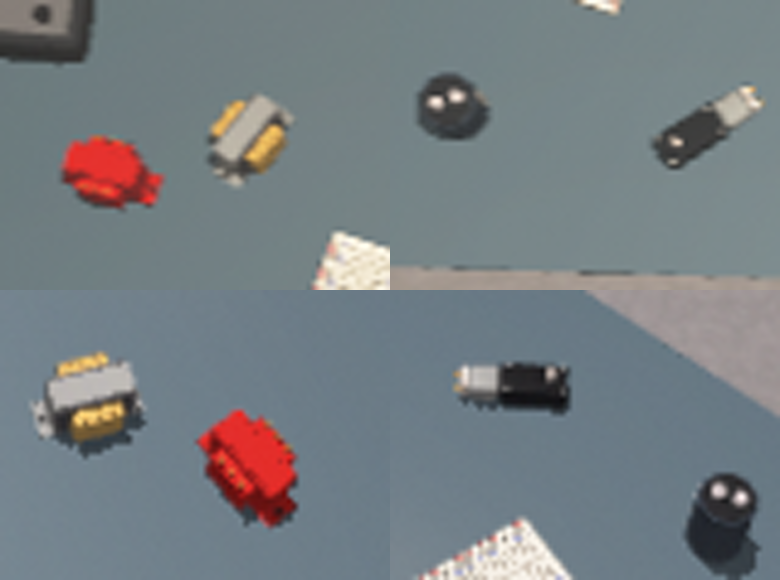

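```bash
cat > go.py <<'E'
# usage: go.py x y z yaw  -> turn (units of 45deg) and shift in tool axes AFTER the turn (units of 20 mm)
import sys; from h import *
x,y,z,yaw=map(float,sys.argv[1:5]); o=ctrl.get_obs()
R=cv2.Rodrigues(o["tool_rot"])[0]; cur=np.degrees(np.arctan2(R[1,1],R[0,1])); dy=(yaw-cur+90)%180-90
a=np.radians(cur+dy); ty=np.array([np.cos(a),np.sin(a)]); tx=np.array([-ty[1],ty[0]])
d=np.array([x,y])-o["tool_pos"][:2]*1000
print("t",o["t"],"pos",(o["tool_pos"]*1000).round(1),"yaw",cur.round(1),"tilt",R[:,2].round(3),"open",o["opening"].round(4),"gf",o["grip_force"],"F",o["contact_force"].round(1))
print("turn z units",round(-dy/45,3),"shift units x",round(d@tx/20,2),"y",round(d@ty/20,2),"z",round((o["tool_pos"][2]*1000-z)/20,2))
E
python3 - <<'E'
from seg import *
I=np.load("top0.npz")["I"].astype(float).mean(2)
def chk(c,yaw,xs,ys):
    a=np.radians(yaw);r=np.array([[np.cos(a),-np.sin(a)],[np.sin(a),np.cos(a)]])
    out=[]
    for x in xs:
        out.append(np.mean([cv2.getRectSubPix(I.astype(np.float32),(1,1),tuple(map(float,proj("top",np.r_[(np.array(c)+r@[x,y])/1000,.03])[0])))[0,0] for y in ys]))
    return dict(zip(xs,np.round(out)))
print("tray2 x-profile",chk((488,-328),12.6,range(-16,18,2),(-40,-20,0,20,40)))
print("tray3 x-profile",chk((510.5,337),4.9,range(-16,18,2),(-40,-20,30,50)))
a=np.radians(4.9)
for l,c,y,p in(("3large",(510.5,337),4.9,(50.5,0)),("3wide",(510.5,337),4.9,(-52.5,-29)),("3nar",(510.5,337),4.9,(-52.5,41.5)),("2large",(488,-328),12.6,(-45.5,0)),("2small",(488,-328),12.6,(52.5,0))):
    a=np.radians(y);print(l,(np.array(c)+np.array([[np.cos(a),-np.sin(a)],[np.sin(a),np.cos(a)]])@p).round(1))
E
python3 go.py 441 86 100 4.9
```

```text
tray2 x-profile {-16: np.float32(70.0), -14: np.float32(70.0), -12: np.float32(70.0), -10: np.float32(69.0), -8: np.float32(69.0), -6: np.float32(69.0), -4: np.float32(69.0), -2: np.float32(70.0), 0: np.float32(77.0), 2: np.float32(94.0), 4: np.float32(131.0), 6: np.float32(153.0), 8: np.float32(117.0), 10: np.float32(77.0), 12: np.float32(69.0), 14: np.float32(68.0), 16: np.float32(68.0)}
tray3 x-profile {-16: np.float32(53.0), -14: np.float32(54.0), -12: np.float32(55.0), -10: np.float32(65.0), -8: np.float32(83.0), -6: np.float32(100.0), -4: np.float32(128.0), -2: np.float32(136.0), 0: np.float32(84.0), 2: np.float32(53.0), 4: np.float32(53.0), 6: np.float32(53.0), 8: np.float32(53.0), 10: np.float32(53.0), 12: np.float32(53.0), 14: np.float32(53.0), 16: np.float32(53.0)}
3large [560.8 341.3]
3wide [460.7 303.6]
3nar [454.6 373.9]
2large [ 443.6 -337.9]
2small [ 539.2 -316.5]Traceback (most recent call last):
  File "go.py", line 7, in <module>
    print("t",o["t"],"pos",(o["tool_pos"]*1000).round(1),"yaw",cur.round(1),"tilt",R[:,2].round(3),"open",o["opening"].round(4),"gf",o["grip_force"],"F",o["contact_force"].round(1))
                                                                                                          ^^^^^^^^^^^^^^^^^^
AttributeError: 'float' object has no attribute 'round'
```

Request:
jog_arm(
  plan=[
    [0,0,0.7,0,0,0.175,1],
    [0,0,0.7,0,0,0.175,1],
    [0,0,0.7,0,0,0.175,1],
    [0,0,0.7,0,0,0.175,1],
    [0,0,0.7,0,0,0.175,1],
    [0,0,0.7,0,0,0.175,1],
    [0,0,0.7,0,0,0.175,1],
    [0,0,0.7,0,0,0.175,1],
  ],
)

```text
t: 0.9
tool_pos: [0.1537, 0.6053, 0.1181]
tool_rot: [1.968, 2.448, -0.002]
contact_force: [0.3, 0.0, -0.9]
opening: 0.0856
grip_force: 0.0
```

Request:
jog_arm(
  plan=[
    [-1,0.45,0.5,0,0,0.175,1],
    [-1,0.45,0,0,0,0,1],
    [-1,0.45,0,0,0,0,1],
    [-1,0.45,0,0,0,0,1],
    [-1,0.45,0,0,0,0,1],
    [-1,0.45,0,0,0,0,1],
    [-1,0.45,0,0,0,0,1],
    [-1,0.45,0,0,0,0,1],
  ],
)

```text
t: 1.7
tool_pos: [0.2418, 0.4529, 0.1088]
tool_rot: [2.125, 2.314, -0.001]
contact_force: [-0.4, -0.6, 0.2]
opening: 0.0854
grip_force: 0.0
```

Request:
jog_arm(
  plan=[
    [-1,0.45,0,0,0,0,1],
    [-1,0.45,0,0,0,0,1],
    [-1,0.45,0,0,0,0,1],
    [-1,0.45,0,0,0,0,1],
    [-1,0.45,0,0,0,0,1],
    [-1,0.45,0,0,0,0,1],
    [-1,0.45,0,0,0,0,1],
    [-1,0.45,0,0,0,0,1],
  ],
)

```text
t: 2.5
tool_pos: [0.3271, 0.2997, 0.1089]
tool_rot: [-2.125, -2.314, 0.001]
contact_force: [-0.4, 0.1, -0.1]
opening: 0.0853
grip_force: 0.0
```

Request:
jog_arm(
  plan=[
    [-1,0.45,0,0,0,0,1],
    [-1,0.45,0,0,0,0,1],
    [-1,0.45,0,0,0,0,1],
    [-1,0.45,0,0,0,0,1],
    [-1,0.45,0,0,0,0,1],
    [-1,0.45,0,0,0,0,1],
    [-1,0.45,0,0,0,0,1],
    [-1,0.45,0,0,0,0,1],
  ],
)

```text
t: 3.3
tool_pos: [0.4124, 0.1465, 0.1089]
tool_rot: [-2.125, -2.314, 0.001]
contact_force: [0.2, -0.1, -0.3]
opening: 0.0851
grip_force: 0.0
```

```bash
sed -i 's/o\["opening"\].round(4)/round(o["opening"],4)/' go.py; python3 go.py 441 86 100 4.9
```

```text
t 3.3 pos [412.4 146.5 108.9] yaw 4.9 tilt [-0.001 -0.    -1.   ] open 0.0851 gf 0.0 F [ 0.2 -0.1 -0.3]
turn z units -0.001 shift units x -3.14 y 1.17 z 0.45
```

Request:
jog_arm(
  plan=[
    [-0.8,0.3,0,0,0,0,1],
    [-0.8,0.3,0,0,0,0,1],
    [-0.8,0.3,0,0,0,0,1],
    [-0.74,0.27,0.35,0,0,0,1],
    [0,0,1,0,0,0,1],
    [0,0,1,0,0,0,1],
    [0,0,1,0,0,0,1],
    [0,0,0.8,0,0,0,1],
  ],
)

```text
t: 4.1
tool_pos: [0.4401, 0.0867, 0.0247]
tool_rot: [-2.124, -2.313, 0.002]
contact_force: [0.3, 0.3, 0.5]
opening: 0.0855
grip_force: 0.0
```

Request:
jog_arm(
  plan=[
    [0,0,0.7,0,0,0,1],
    [0,0,0,0,0,0,-1],
    [0,0,0,0,0,0,-1],
    [0,0,0,0,0,0,-1],
    [0,0,0,0,0,0,-1],
    [0,0,0,0,0,0,-1],
    [0,0,0,0,0,0,-1],
    [0,0,0,0,0,0,-1],
  ],
  grip_force=40,
)

```text
t: 4.9
tool_pos: [0.4421, 0.0869, 0.0135]
tool_rot: [2.124, 2.313, 0.002]
contact_force: [-0.6, 0.2, 5.1]
opening: 0.0344
grip_force: 39.9
```

Request:
jog_arm(
  plan=[
    [0,0,-0.5,0,0,0,-1],
    [0,0,-1,0,0,0,-1],
    [0,0,-1,0,0,0,-1],
    [0,0,-1,0,0,0,-1],
    [0,0,-1,0,0,0,-1],
  ],
)

```text
t: 5.4
tool_pos: [0.4405, 0.0869, 0.103]
tool_rot: [-2.125, -2.313, 0.001]
contact_force: [0.4, -0.4, -1.7]
opening: 0.0339
grip_force: 39.9
```

Request:
jog_arm(
  plan=[
    [0.6,0.1,0,0,0,0,-1],
    [1,0.13,0,0,0,0,-1],
    [1,0.13,0,0,0,0,-1],
    [1,0.13,0,0,0,0,-1],
    [1,0.13,0,0,0,0,-1],
    [1,0.13,0,0,0,0,-1],
    [1,0.13,0,0,0,0,-1],
    [1,0.13,0,0,0,0,-1],
  ],
)

```text
t: 6.2
tool_pos: [0.447, 0.2414, 0.1007]
tool_rot: [-2.124, -2.313, 0.003]
contact_force: [0.2, 0.1, -0.3]
opening: 0.0338
grip_force: 39.9
```

Request:
jog_arm(
  plan=[
    [1,0.13,0,0,0,0,-1],
    [1,0.13,0,0,0,0,-1],
    [1,0.13,0,0,0,0,-1],
    [1,0.13,0,0,0,0,-1],
    [1,0.13,0,0,0,0,-1],
    [1,0.13,0,0,0,0,-1],
    [0.5,0,0,0,0,0,-1],
    [0,0,0,0,0,0,-1],
  ],
)

```text
t: 7.0
tool_pos: [0.4517, 0.3718, 0.1011]
tool_rot: [-2.122, -2.315, 0.003]
contact_force: [0.5, -0.3, -0.9]
opening: 0.034
grip_force: 39.9
```

```bash
python3 go.py 454.6 373.9 16.5 4.9; python3 - <<'E'
from h import *
I,D=ctrl.get_image("scene"); cv2.imwrite("pics/s1.png",cv2.resize(I[130:380,230:512,::-1],(677,600)))
E
```

```text
t 7.0 pos [451.7 371.8 101.1] yaw 5.0 tilt [-0.002 -0.001 -1.   ] open 0.034 gf 39.91153657436371 F [ 0.5 -0.3 -0.9]
turn z units 0.002 shift units x 0.09 y 0.16 z 4.23
```

View pics/s1.png

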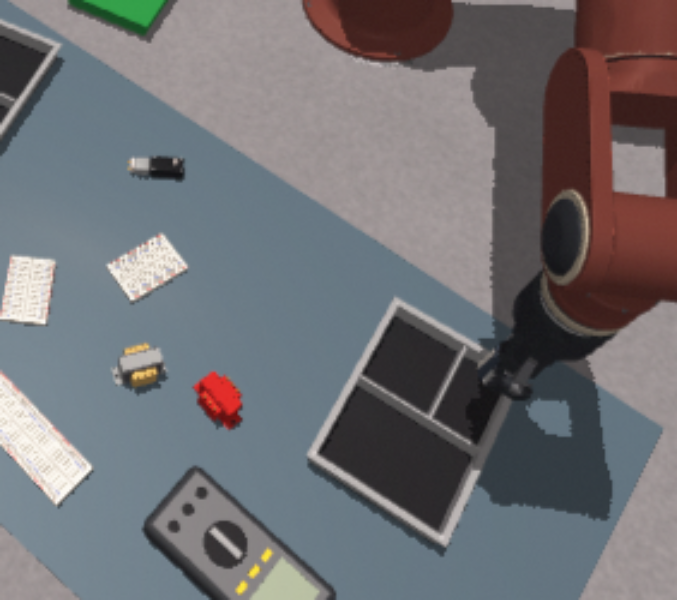

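Request:
jog_arm(
  plan=[
    [0.1,0.15,1,0,0,0,-1],
    [0,0,1,0,0,0,-1],
    [0,0,1,0,0,0,-1],
    [0,0,0.8,0,0,0,-1],
    [0,0,0.2,0,0,0,-1],
    [0,0,0.1,0,0,0,-1],
    [0,0,0.0,0,0,0,-1],
  ],
)

```text
t: 7.75
tool_pos: [0.456, 0.3732, 0.0209]
tool_rot: [2.125, 2.313, 0.001]
contact_force: [-0.2, -0.4, -0.6]
opening: 0.0343
grip_force: 39.9
```

Request:
jog_arm(
  plan=[
    [0,0,0.05,0,0,0,-1],
    [0,0,0.05,0,0,0,-1],
    [0,0,0.0,0,0,0,-1],
  ],
)

```text
t: 8.05
tool_pos: [0.4558, 0.3733, 0.0188]
tool_rot: [2.125, 2.314, 0.001]
contact_force: [0.2, -0.4, -0.6]
opening: 0.0339
grip_force: 39.9
```

```bash
python3 go.py 454.6 373.9 16.5 4.9
```

```text
t 8.05 pos [455.8 373.3  18.8] yaw 4.9 tilt [ 0.001  0.    -1.   ] open 0.0339 gf 39.91175651550293 F [ 0.2 -0.4 -0.6]
turn z units -0.001 shift units x 0.03 y -0.06 z 0.11
```

Request:
jog_arm(
  plan=[
    [0,0,0.05,0,0,0,-1],
    [0,0,0.05,0,0,0,-1],
    [0,0,0.0,0,0,0,-1],
  ],
)

```text
t: 8.35
tool_pos: [0.4557, 0.3732, 0.0165]
tool_rot: [2.125, 2.314, 0.0]
contact_force: [0.5, -0.7, 1.7]
opening: 0.0341
grip_force: 40.0
```

Request:
jog_arm(
  plan=[
    [0,0,0.05,0,0,0,-1],
    [0,0,0.0,0,0,0,-1],
  ],
)

```text
t: 8.55
tool_pos: [0.4557, 0.3733, 0.0165]
tool_rot: [-2.125, -2.314, 0.001]
contact_force: [-3.2, -2.0, 7.3]
opening: 0.0343
grip_force: 40.5
```

Request:
jog_arm(
  plan=[
    [0,0,0.05,0,0,0,-1],
    [0,0,0.0,0,0,0,-1],
  ],
)

```text
t: 8.75
tool_pos: [0.4557, 0.3733, 0.0165]
tool_rot: [-2.125, -2.314, 0.002]
contact_force: [-5.9, -3.7, 12.3]
opening: 0.034
grip_force: 41.0
```

Request:
jog_arm(
  plan=[
    [0,0,-0.08,0,0,0,0.18],
    [0,0,0,0,0,0,0.18],
    [0,0,0,0,0,0,0.18],
    [0,0,0,0,0,0,0.18],
    [0,0,-1,0,0,0,0.18],
    [0,0,-1,0,0,0,0.18],
    [0,0,-1,0,0,0,0.18],
    [0,0,-0.5,0,0,0,0.3],
  ],
)

```text
t: 9.55
tool_pos: [0.4565, 0.3737, 0.0878]
tool_rot: [2.125, 2.313, 0.004]
contact_force: [0.2, -0.2, 0.1]
opening: 0.0559
grip_force: 0.0
```

Request:
jog_arm(
  plan=[
    [0,0,-0.5,0,0,-0.185,0.8],
    [0,0,-0.5,0,0,-0.185,0.8],
    [0,0,0,0,0,-0.185,0.8],
    [0,0,0,0,0,-0.185,0.8],
    [0,0,0,0,0,-0.185,0.8],
    [0,0,0,0,0,-0.185,0.8],
  ],
)

```text
t: 10.15
tool_pos: [0.4552, 0.3729, 0.1051]
tool_rot: [-0.94, -2.997, 0.001]
contact_force: [0.7, -0.2, -0.1]
opening: 0.0769
grip_force: 0.0
```

```bash
python3 go.py 659.5 76 8 55; python3 - <<'E'
from seg import *
for n in("top","scene"):
    I,D=ctrl.get_image(n); P=cloud(n,D); a=np.radians(4.9)
    q=(P[...,:2]*1000-[510.5,337])@np.array([[np.cos(a),-np.sin(a)],[np.sin(a),np.cos(a)]])
    m=(D>0)&(q[...,0]>-100)&(q[...,0]<-5)&(q[...,1]>15)&(q[...,1]<68)&(P[...,2]>.045)&(P[...,2]<.075)
    print(n,m.sum(),q[m].mean(0) if m.any() else 0,np.median(P[m][:,2]) if m.any() else 0)
E
```

```text
t 10.15 pos [455.2 372.9 105.1] yaw 55.2 tilt [-0.001 -0.001 -1.   ] open 0.0769 gf 0.0 F [ 0.7 -0.2 -0.1]
turn z units 0.004 shift units x -16.88 y -6.3 z 4.86
top 43 [-44.9144663   30.38738207] 0.05798429652689822
scene 177 [-47.05872266  39.12307919] 0.056827470279929654
```

Request:
jog_arm(
  plan=[
    [-1,-0.37,0,0,0,0,0.8],
    [-1,-0.37,0,0,0,0,0.8],
    [-1,-0.37,0,0,0,0,0.8],
    [-1,-0.37,0,0,0,0,0.8],
    [-1,-0.37,0,0,0,0,0.8],
    [-1,-0.37,0,0,0,0,0.8],
    [-1,-0.37,0,0,0,0,0.8],
    [-1,-0.37,0,0,0,0,0.8],
  ],
)

```text
t: 11.05
tool_pos: [0.5525, 0.2317, 0.1054]
tool_rot: [-0.955, -2.992, 0.001]
contact_force: [-0.1, -0.3, -0.0]
opening: 0.0768
grip_force: 0.0
```

Request:
jog_arm(
  plan=[
    [-1,-0.37,0,0,0,0,0.8],
    [-1,-0.37,0,0,0,0,0.8],
    [-1,-0.37,0,0,0,0,0.8],
    [-1,-0.37,0,0,0,0,0.8],
    [-1,-0.37,0,0,0,0,0.8],
    [-1,-0.37,0,0,0,0,0.8],
    [-1,-0.37,0,0,0,0,0.8],
    [-1,-0.37,0,0,0,0,0.8],
  ],
)

```text
t: 11.85
tool_pos: [0.6496, 0.0908, 0.1057]
tool_rot: [-0.951, -2.994, 0.0]
contact_force: [0.9, 0.5, 0.8]
opening: 0.0766
grip_force: 0.0
```

Request:
jog_arm(
  plan=[
    [-0.9,-0.38,0,0,0,0,0.8],
    [0,0,0,0,0,0,0.8],
    [0,0,0.8,0,0,0,0.8],
  ],
)

```text
t: 12.15
tool_pos: [0.6616, 0.075, 0.0922]
tool_rot: [0.95, 2.989, 0.003]
contact_force: [-0.1, 0.3, 0.1]
opening: 0.077
grip_force: 0.0
```

```bash
python3 go.py 659.5 76 3 55
```

```text
t 12.15 pos [661.6  75.   92.2] yaw 54.8 tilt [ 0.005  0.    -1.   ] open 0.077 gf 0.0 F [-0.1  0.3  0.1]
turn z units -0.005 shift units x 0.11 y -0.02 z 4.46
```

Request:
jog_arm(
  plan=[
    [0.1,0,1,0,0,0,0.8],
    [0,0,1,0,0,0,0.8],
    [0,0,1,0,0,0,0.8],
    [0,0,0.9,0,0,0,0.8],
    [0,0,0.5,0,0,0,0.8],
    [0,0,0,0,0,0,0.8],
  ],
)

```text
t: 12.75
tool_pos: [0.6557, 0.0769, -0.0008]
tool_rot: [-0.948, -2.991, 0.002]
contact_force: [-0.2, -0.3, 0.5]
opening: 0.0769
grip_force: 0.0
```

Request:
jog_arm(
  plan=[
    [0,0,0,0,0,0,-1],
    [0,0,0,0,0,0,-1],
    [0,0,0,0,0,0,-1],
    [0,0,0,0,0,0,-1],
    [0,0,0,0,0,0,-1],
    [0,0,0,0,0,0,-1],
    [0,0,0,0,0,0,-1],
  ],
  grip_force=60,
)

```text
t: 13.45
tool_pos: [0.659, 0.0765, 0.0036]
tool_rot: [0.949, 2.992, 0.001]
contact_force: [0.7, -0.8, 5.9]
opening: 0.0369
grip_force: 62.2
```

Request:
jog_arm(
  plan=[
    [0,0,-0.5,0,0,0,-1],
    [0,0,-1,0,0,0.18,-1],
    [0,0,-1,0,0,0.19,-1],
    [0,0,-1,0,0,0.19,-1],
    [0,0,-1,0,0,0.19,-1],
    [0,0,0,0,0,0.19,-1],
    [0,0,0,0,0,0.17,-1],
    [0,0,0,0,0,0,-1],
  ],
)

```text
t: 14.25
tool_pos: [0.6568, 0.0766, 0.0913]
tool_rot: [-2.124, -2.313, 0.002]
contact_force: [0.7, 0.2, -1.9]
opening: 0.0369
grip_force: 61.5
```

```bash
python3 go.py 460.7 303.6 6 4.9
```

```text
t 14.25 pos [656.8  76.6  91.3] yaw 4.9 tilt [-0.002  0.    -1.   ] open 0.0369 gf 61.48297905921936 F [ 0.7  0.2 -1.9]
turn z units -0.0 shift units x 12.14 y -8.8 z 4.27
```

Request:
jog_arm(
  plan=[
    [0.6,-0.4,0,0,0,0,-1],
    [1,-0.75,0,0,0,0,-1],
    [1,-0.75,0,0,0,0,-1],
    [1,-0.75,0,0,0,0,-1],
    [1,-0.75,0,0,0,0,-1],
    [1,-0.75,0,0,0,0,-1],
    [1,-0.75,0,0,0,0,-1],
    [1,-0.75,0,0,0,0,-1],
  ],
)

```text
t: 15.05
tool_pos: [0.53, 0.2196, 0.0913]
tool_rot: [-2.121, -2.316, 0.002]
contact_force: [0.9, -0.2, -3.0]
opening: 0.0371
grip_force: 61.4
```

Request:
jog_arm(
  plan=[
    [1,-0.75,0,0,0,0,-1],
    [1,-0.75,0,0,0,0,-1],
    [1,-0.75,0,0,0,0,-1],
    [1,-0.7,0,0,0,0,-1],
    [0.5,-0.2,0,0,0,0,-1],
    [0,0,0,0,0,0,-1],
    [0,0,0,0,0,0,-1],
  ],
)

```text
t: 15.75
tool_pos: [0.4618, 0.3025, 0.0918]
tool_rot: [2.124, 2.315, -0.0]
contact_force: [0.2, -0.7, -1.7]
opening: 0.0373
grip_force: 61.5
```

```bash
python3 go.py 460.7 303.6 6 4.9; python3 - <<'E'
from h import *
I,D=ctrl.get_image("scene"); cv2.imwrite("pics/s2.png",cv2.resize(I[200:380,300:512,::-1],(636,540)))
E
```

```text
t 15.75 pos [461.8 302.5  91.8] yaw 4.9 tilt [ 0.    -0.001 -1.   ] open 0.0373 gf 61.45121097564697 F [ 0.2 -0.7 -1.7]
turn z units 0.001 shift units x 0.06 y -0.05 z 4.29
```

View pics/s2.png

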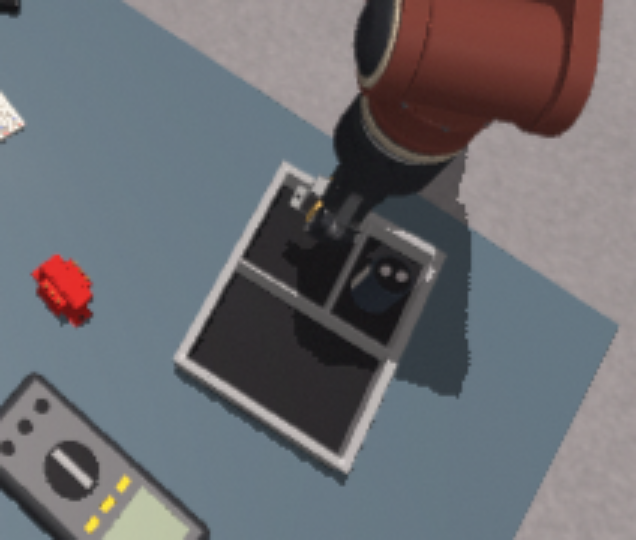

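Request:
jog_arm(
  plan=[
    [0,0,1,0,0,0,-1],
    [0,0,1,0,0,0,-1],
    [0,0,1,0,0,0,-1],
    [0,0,0.7,0,0,0,-1],
    [0,0,0.3,0,0,0,-1],
    [0,0,0.1,0,0,0,-1],
    [0,0,0.0,0,0,0,-1],
  ],
)

```text
t: 16.5
tool_pos: [0.4623, 0.3028, 0.0104]
tool_rot: [2.125, 2.313, 0.001]
contact_force: [0.6, -0.0, -1.7]
opening: 0.0371
grip_force: 61.5
```

Request:
jog_arm(
  plan=[
    [0,0,0.06,0,0,0,-1],
    [0,0,0.0,0,0,0,-1],
  ],
)

```text
t: 16.7
tool_pos: [0.4623, 0.303, 0.0096]
tool_rot: [2.125, 2.313, 0.002]
contact_force: [-0.4, 0.1, -2.1]
opening: 0.0369
grip_force: 61.5
```

Request:
jog_arm(
  plan=[
    [0,0,0.06,0,0,0,-1],
    [0,0,0.0,0,0,0,-1],
  ],
)

```text
t: 16.9
tool_pos: [0.4618, 0.3028, 0.0077]
tool_rot: [2.125, 2.314, 0.0]
contact_force: [-0.5, -0.0, -2.2]
opening: 0.037
grip_force: 61.5
```

Request:
jog_arm(
  plan=[
    [0,0,0.06,0,0,0,-1],
    [0,0,0.0,0,0,0,-1],
  ],
)

```text
t: 17.1
tool_pos: [0.4619, 0.3029, 0.0066]
tool_rot: [2.125, 2.314, 0.001]
contact_force: [-1.0, 0.1, 0.2]
opening: 0.037
grip_force: 61.7
```

Request:
jog_arm(
  plan=[
    [0,0,0.03,0,0,0,-1],
    [0,0,0,0,0,0,0.2],
    [0,0,0,0,0,0,0.2],
    [0,0,0,0,0,0,0.2],
    [0,0,0,0,0,0,0.2],
    [0,0,-1,0,0,0,0.2],
    [0,0,-1,0,0,0,0.2],
    [0,0,-1,0,0,0,0.3],
  ],
)

```text
t: 17.9
tool_pos: [0.4615, 0.3026, 0.0661]
tool_rot: [-2.125, -2.314, 0.001]
contact_force: [0.6, 0.4, -0.5]
opening: 0.0556
grip_force: 0.0
```

Request:
jog_arm(
  plan=[
    [0,0,-0.8,0,0,-0.188,0.65],
    [0,0,-0.7,0,0,-0.188,0.65],
    [0,0,0,0,0,-0.188,0.65],
    [0,0,0,0,0,-0.188,0.65],
    [0,0,0,0,0,-0.188,0.65],
    [0,0,0,0,0,-0.188,0.65],
    [0,0,0,0,0,-0.188,0.65],
    [0,0,0,0,0,-0.188,0.65],
  ],
)

```text
t: 18.7
tool_pos: [0.4617, 0.3027, 0.0956]
tool_rot: [-0.467, -3.107, 0.0]
contact_force: [0.5, 0.0, -0.8]
opening: 0.0704
grip_force: 0.0
```

```bash
python3 go.py 552.5 6 0 72.5
```

```text
t 18.7 pos [461.7 302.7  95.6] yaw 72.9 tilt [-0. -0. -1.] open 0.0704 gf 0.0 F [ 0.5  0.  -0.8]
turn z units 0.009 shift units x -8.79 y -12.78 z 4.78
```

Request:
jog_arm(
  plan=[
    [-0.69,-1,0,0,0,0.009,0.6],
    [-0.69,-1,0,0,0,0,0.6],
    [-0.69,-1,0,0,0,0,0.6],
    [-0.69,-1,0,0,0,0,0.6],
    [-0.69,-1,0,0,0,0,0.6],
    [-0.69,-1,0,0,0,0,0.6],
    [-0.69,-1,0,0,0,0,0.6],
    [-0.69,-1,0,0,0,0,0.6],
  ],
)

```text
t: 19.5
tool_pos: [0.5181, 0.1157, 0.0957]
tool_rot: [0.487, 3.103, 0.0]
contact_force: [0.4, -0.2, -0.2]
opening: 0.0682
grip_force: 0.0
```

Request:
jog_arm(
  plan=[
    [-0.69,-1,0,0,0,0,0.6],
    [-0.69,-1,0,0,0,0,0.6],
    [-0.69,-1,0,0,0,0,0.6],
    [-0.69,-1,0,0,0,0,0.6],
    [-0.5,-0.78,0.5,0,0,0,0.6],
    [0,0,1,0,0,0,0.6],
    [0,0,1,0,0,0,0.6],
    [0,0,0,0,0,0,0.6],
  ],
)

```text
t: 20.3
tool_pos: [0.548, 0.0057, 0.0425]
tool_rot: [-0.487, -3.097, 0.0]
contact_force: [-1.4, -0.4, 0.4]
opening: 0.0683
grip_force: 0.0
```

```bash
python3 go.py 552.5 6 0 72.5;  python3 - <<'E'
from h import *
I,D=ctrl.get_image("scene"); J,_=ctrl.get_image("top"); r=lambda a:cv2.resize(a[...,::-1],(390,390))
cv2.imwrite("pics/s3.png",np.hstack([r(I[185:285,240:340]),r(J[125:225,140:240])]))
E
```

```text
t 20.3 pos [548.    5.7  42.5] yaw 72.1 tilt [-0.006  0.001 -1.   ] open 0.0683 gf 0.0 F [-1.4 -0.4  0.4]
turn z units -0.008 shift units x -0.21 y 0.08 z 2.12
```

View pics/s3.png

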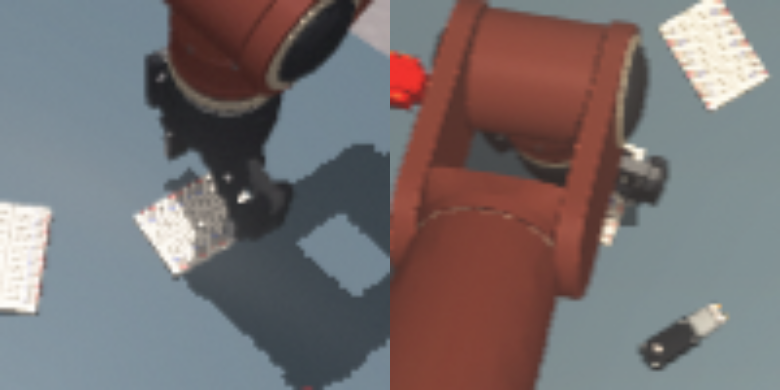

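Request:
jog_arm(
  plan=[
    [0,0,0.9,0,0,0,0.6],
    [0,0,0.8,0,0,0,0.6],
    [0,0,0.2,0,0,0,0.6],
    [0,0,0,0,0,0,0.6],
    [0,0,0,0,0,0,0.6],
  ],
)

```text
t: 20.9
tool_pos: [0.5511, 0.0057, 0.0083]
tool_rot: [0.487, 3.103, 0.0]
contact_force: [0.6, 0.6, 0.5]
opening: 0.0681
grip_force: 0.0
```

```bash
python3 go.py 552.5 6 0 72.5;  python3 - <<'E'
from h import *
I,D=ctrl.get_image("scene"); P=cloud("scene",D); Z=P[...,2]; m=(D>0)&(abs(P[...,0]-.5525)<.08)&(abs(P[...,1]-.006)<.08)
a=np.radians(72.5); q=(P[...,:2]-[.5525,.006])@np.array([[np.cos(a)],[np.sin(a)]])
q=q[...,0]*1000
for lo in range(-70,70,10):
    k=m&(q>=lo)&(q<lo+10)&(I.max(2)<70); print(lo,k.sum(),(np.percentile(Z[k],[2,20])*1000).round(1) if k.any() else '')
cv2.imwrite("pics/s4.png",cv2.resize(I[195:275,250:330,::-1],(560,560),interpolation=cv2.INTER_CUBIC))
E
```

```text
t 20.9 pos [551.1   5.7   8.3] yaw 72.2 tilt [ 0.001 -0.    -1.   ] open 0.0681 gf 0.0 F [0.6 0.6 0.5]
turn z units -0.008 shift units x -0.06 y 0.04 z 0.41
-70 13 [75.1 87.1]
-60 137 [ 70.8 112.1]
-50 151 [286.3 311. ]
-40 40 [14.  29.1]
-30 11 [ 98.4 179.9]
-20 21 [150.9 170.9]
-10 44 [145.7 164.8]
0 60 [140.4 159. ]
10 68 [107.7 147.4]
20 103 [ 81.6 106. ]
30 220 [ 66.2 119.6]
40 282 [ 33.3 278.4]
50 87 [ 76.5 117.7]
60 260 [ 68.4 107.8]
```

View pics/s4.png

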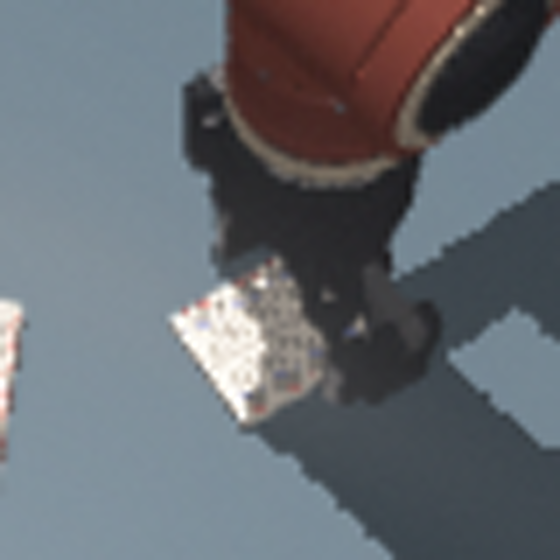

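Request:
jog_arm(
  plan=[
    [0,0.03,0.25,0,0,0,0.6],
    [0,0,0.2,0,0,0,0.6],
    [0,0,0,0,0,0,0.6],
  ],
)

```text
t: 21.25
tool_pos: [0.5502, 0.0063, -0.002]
tool_rot: [-0.487, -3.102, 0.0]
contact_force: [-0.7, -0.2, 0.3]
opening: 0.0684
grip_force: 0.0
```

Request:
jog_arm(
  plan=[
    [0,0,0,0,0,0,0.1],
    [0,0,0,0,0,0,0.1],
    [0,0,0,0,0,0,0.1],
    [0,0,0,0,0,0,0.1],
    [0,0,0,0,0,0,0.1],
  ],
  grip_force=40,
)

```text
t: 21.75
tool_pos: [0.551, 0.0062, -0.0011]
tool_rot: [0.487, 3.103, 0.0]
contact_force: [-0.3, -1.0, 1.0]
opening: 0.0535
grip_force: 43.0
```

Request:
jog_arm(
  plan=[
    [0,0,-0.3,0,0,0,-0.2],
    [0,0,-0.7,0,0,0,-0.2],
    [0,0,-1,0,0,-0.168,-0.2],
    [0,0,-1,0,0,-0.168,-0.2],
    [0,0,-1,0,0,-0.168,-0.2],
    [0,0,-0.8,0,0,0,-0.2],
    [0,0,0,0,0,0,-0.2],
  ],
)

```text
t: 22.45
tool_pos: [0.553, 0.006, 0.0985]
tool_rot: [-0.128, 3.133, -0.002]
contact_force: [0.2, -0.0, -0.2]
opening: 0.053
grip_force: 42.9
```

```bash
python3 go.py 560.8 341.3 2 94.9
```

```text
t 22.45 pos [553.    6.   98.5] yaw 94.7 tilt [ 0.006 -0.001 -1.   ] open 0.053 gf 42.911996841430664 F [ 0.2 -0.  -0.2]
turn z units -0.005 shift units x -1.82 y 16.67 z 4.82
```

Request:
jog_arm(
  plan=[
    [-0.11,0.67,0,0,0,0,-0.2],
    [-0.11,1,0,0,0,0,-0.2],
    [-0.11,1,0,0,0,0,-0.2],
    [-0.11,1,0,0,0,0,-0.2],
    [-0.11,1,0,0,0,0,-0.2],
    [-0.11,1,0,0,0,0,-0.2],
    [-0.11,1,0,0,0,0,-0.2],
    [-0.11,1,0,0,0,0,-0.2],
  ],
)

```text
t: 23.25
tool_pos: [0.554, 0.1622, 0.0927]
tool_rot: [0.13, -3.136, 0.0]
contact_force: [0.6, 0.6, -0.8]
opening: 0.0531
grip_force: 42.9
```

Request:
jog_arm(
  plan=[
    [-0.11,1,0,0,0,0,-0.2],
    [-0.11,1,0,0,0,0,-0.2],
    [-0.11,1,0,0,0,0,-0.2],
    [-0.11,1,0,0,0,0,-0.2],
    [-0.11,1,0,0,0,0,-0.2],
    [-0.11,1,0,0,0,0,-0.2],
    [-0.11,1,0,0,0,0,-0.2],
    [0,0.8,0,0,0,0,-0.2],
  ],
)

```text
t: 24.05
tool_pos: [0.5567, 0.3189, 0.0934]
tool_rot: [0.132, -3.137, 0.001]
contact_force: [0.3, -0.2, -1.1]
opening: 0.0533
grip_force: 42.9
```

Request:
jog_arm(
  plan=[
    [0,0.2,0,0,0,0,-0.2],
    [0,0,0.5,0,0,0,-0.2],
    [0,0,1,0,0,0,-0.2],
    [0,0,0,0,0,0,-0.2],
    [0,0,0,0,0,0,-0.2],
  ],
)

```text
t: 24.55
tool_pos: [0.5568, 0.3203, 0.0637]
tool_rot: [0.131, -3.137, 0.002]
contact_force: [0.6, -0.0, -0.4]
opening: 0.0535
grip_force: 42.9
```

```bash
python3 go.py 560.8 341.3 2 94.9; python3 - <<'E'
from h import *
I,D=ctrl.get_image("scene"); cv2.imwrite("pics/s5.png",cv2.resize(I[220:370,330:490,::-1],(640,600)))
E
```

```text
t 24.55 pos [556.8 320.3  63.7] yaw 94.8 tilt [-0.002 -0.001 -1.   ] open 0.0535 gf 42.89997339248657 F [ 0.6 -0.  -0.4]
turn z units -0.003 shift units x -0.29 y 1.03 z 3.08
```

View pics/s5.png

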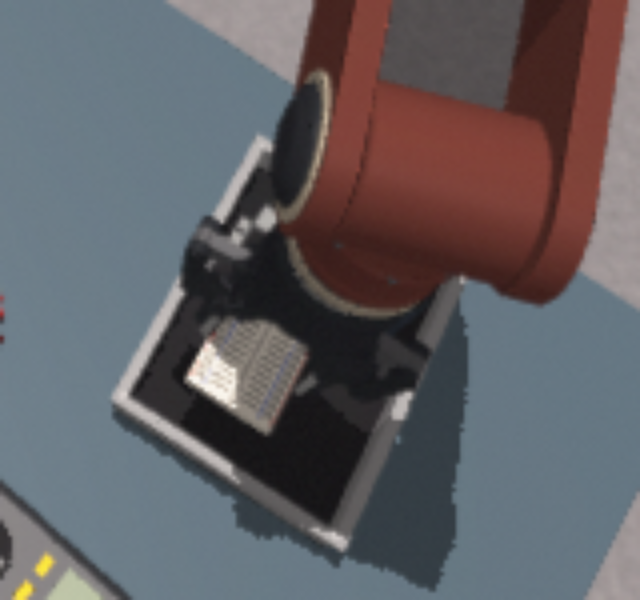

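Request:
jog_arm(
  plan=[
    [-0.15,0.5,0,0,0,0,-0.2],
    [-0.14,0.5,0,0,0,0,-0.2],
    [0,0,1,0,0,0,-0.2],
    [0,0,1,0,0,0,-0.2],
    [0,0,0.6,0,0,0,-0.2],
    [0,0,0.3,0,0,0,-0.2],
    [0,0,0,0,0,0,-0.2],
    [0,0,0,0,0,0,-0.2],
  ],
)

```text
t: 25.4
tool_pos: [0.5621, 0.3421, 0.0076]
tool_rot: [-0.132, 3.138, 0.001]
contact_force: [0.5, -0.5, -0.7]
opening: 0.0532
grip_force: 42.9
```

Request:
jog_arm(
  plan=[
    [0,0,0.06,0,0,0,-0.2],
    [0,0,0,0,0,0,-0.2],
  ],
)

```text
t: 25.6
tool_pos: [0.562, 0.3419, 0.0064]
tool_rot: [-0.132, 3.137, 0.001]
contact_force: [-0.5, -0.1, 0.6]
opening: 0.0532
grip_force: 42.9
```

Request:
jog_arm(
  plan=[
    [0,0,0.06,0,0,0,-0.2],
    [0,0,0,0,0,0,-0.2],
  ],
)

```text
t: 25.8
tool_pos: [0.5615, 0.3417, 0.0044]
tool_rot: [-0.132, 3.139, 0.0]
contact_force: [0.8, -0.5, -0.6]
opening: 0.053
grip_force: 42.9
```

Request:
jog_arm(
  plan=[
    [0,0,0.06,0,0,0,-0.2],
    [0,0,0,0,0,0,-0.2],
  ],
)

```text
t: 26.0
tool_pos: [0.5613, 0.3416, 0.0029]
tool_rot: [0.132, -3.139, 0.0]
contact_force: [0.3, 0.5, -1.1]
opening: 0.0532
grip_force: 42.9
```

Request:
jog_arm(
  plan=[
    [0,0,0.05,0,0,0,-0.2],
    [0,0,0,0,0,0,-0.2],
  ],
)

```text
t: 26.2
tool_pos: [0.5614, 0.3417, 0.002]
tool_rot: [0.132, -3.139, 0.0]
contact_force: [0.0, -0.3, -0.1]
opening: 0.0528
grip_force: 42.9
```

Request:
jog_arm(
  plan=[
    [0,0,0.04,0,0,0,-0.2],
    [0,0,0,0,0,0,0.5],
    [0,0,0,0,0,0,0.5],
    [0,0,0,0,0,0,0.5],
    [0,0,-0.5,0,0,0,0.5],
    [0,0,-1,0,0,0,0.5],
    [0,0,-1,0,0,0,0.5],
    [0,0,-1,0,0,0,0.6],
  ],
)

```text
t: 27.0
tool_pos: [0.5616, 0.3418, 0.0727]
tool_rot: [-0.132, 3.138, 0.0]
contact_force: [0.1, 0.2, 0.6]
opening: 0.0685
grip_force: 0.0
```

Request:
jog_arm(
  plan=[
    [0,0,-1,0,0,-0.155,0.6],
    [0,0,-0.3,0,0,-0.155,0.6],
    [0,0,0,0,0,-0.155,0.6],
    [0,0,0,0,0,-0.155,0.6],
  ],
)

```text
t: 27.4
tool_pos: [0.562, 0.342, 0.0989]
tool_rot: [-0.892, 3.01, 0.0]
contact_force: [-0.8, -0.2, -0.5]
opening: 0.0685
grip_force: 0.0
```

```bash
python3 go.py 667 -84.5 -2 122.8
```

```text
t 27.4 pos [562.  342.   98.9] yaw 123.0 tilt [ 0.002  0.001 -1.   ] open 0.0685 gf 0.0 F [-0.8 -0.2 -0.5]
turn z units 0.005 shift units x 7.14 y -20.77 z 5.05
```

Request:
jog_arm(
  plan=[
    [0.34,-1,0,0,0,0,0.6],
    [0.34,-1,0,0,0,0,0.6],
    [0.34,-1,0,0,0,0,0.6],
    [0.34,-1,0,0,0,0,0.6],
    [0.34,-1,0,0,0,0,0.6],
    [0.34,-1,0,0,0,0,0.6],
    [0.34,-1,0,0,0,0,0.6],
    [0.34,-1,0,0,0,0,0.6],
  ],
)

```text
t: 28.2
tool_pos: [0.6026, 0.1769, 0.0982]
tool_rot: [-0.885, 3.013, -0.0]
contact_force: [-0.7, -0.3, -0.8]
opening: 0.0682
grip_force: 0.0
```

Request:
jog_arm(
  plan=[
    [0.34,-1,0,0,0,0,0.6],
    [0.34,-1,0,0,0,0,0.6],
    [0.34,-1,0,0,0,0,0.6],
    [0.34,-1,0,0,0,0,0.6],
    [0.34,-1,0,0,0,0,0.6],
    [0.34,-1,0,0,0,0,0.6],
    [0.34,-1,0,0,0,0,0.6],
    [0.34,-1,0,0,0,0,0.6],
  ],
)

```text
t: 29.0
tool_pos: [0.6433, 0.0128, 0.0982]
tool_rot: [-0.885, 3.013, -0.001]
contact_force: [-0.1, 0.5, -0.6]
opening: 0.0685
grip_force: 0.0
```

Request:
jog_arm(
  plan=[
    [0.34,-1,0,0,0,0,0.6],
    [0.34,-1,0,0,0,0,0.6],
    [0.34,-1,0,0,0,0,0.6],
    [0.34,-1,0,0,0,0,0.6],
    [0.3,-0.7,0.5,0,0,0,0.6],
    [0,0,1,0,0,0,0.6],
    [0,0,1,0,0,0,0.6],
    [0,0,0,0,0,0,0.6],
  ],
)

```text
t: 29.8
tool_pos: [0.6628, -0.0831, 0.0427]
tool_rot: [0.883, -3.008, -0.006]
contact_force: [-1.7, 0.2, -1.1]
opening: 0.0683
grip_force: 0.0
```

```bash
cat > brd.py <<'E'
from seg import *
import sys
for n in("top","scene"):
    I,D=ctrl.get_image(n); ok,Z,h,s,v,P=seg(n,I,D)
    rect(n,ok&(s<60)&(v>170)&(Z<.02)&(Z>.004)&(P[...,1]>-.2),.0105,"white",100)
E
python3 brd.py; python3 go.py 667 -84.5 -2 122.8
```

```text
white top px [177.3  96.2] A 361 rectc 800 65 mean [800.  66.] size 80 55 long-axis yaw 84.5
white top px [ 82.8 165.2] A 399 rectc 564 345 mean [564. 345.] size 82 54 long-axis yaw 7.4
white scene px [241.6 243.5] A 214 rectc 650 -96 mean [651. -97.] size 52 41 long-axis yaw -49.9
white scene px [239.4 309.9] A 1327 rectc 796 21 mean [796.  24.] size 165 57 long-axis yaw 85.6
white scene px [392.8 321.3] A 694 rectc 564 342 mean [565. 342.] size 82 54 long-axis yaw 5.4
t 29.9 pos [665.2 -83.4  46.4] yaw 122.7 tilt [-0.002  0.    -1.   ] open 0.0684 gf 0.0 F [-0.2  0.5  0.6]
turn z units -0.002 shift units x -0.04 y -0.1 z 2.42
```

Request:
jog_arm(
  plan=[
    [0,-0.1,1,0,0,0,0.6],
    [0,0,0.8,0,0,0,0.6],
    [0,0,0.3,0,0,0,0.6],
    [0,0,0.2,0,0,0,0.6],
    [0,0,0,0,0,0,0.6],
  ],
)

```text
t: 30.4
tool_pos: [0.6667, -0.0849, 0.001]
tool_rot: [0.885, -3.014, -0.0]
contact_force: [-0.3, 0.2, -0.1]
opening: 0.0683
grip_force: 0.0
```

```bash
python3 go.py 667 -84.5 -2 122.8
```

```text
t 30.4 pos [666.7 -84.9   1. ] yaw 122.7 tilt [-0.001  0.    -1.   ] open 0.0683 gf 0.0 F [-0.3  0.2 -0.1]
turn z units -0.001 shift units x -0.02 y 0.01 z 0.15
```

Request:
jog_arm(
  plan=[
    [0,0,0.13,0,0,0,0.6],
    [0,0,0,0,0,0,0.1],
    [0,0,0,0,0,0,0.1],
    [0,0,0,0,0,0,0.1],
    [0,0,0,0,0,0,0.1],
    [0,0,0,0,0,0,-0.2],
  ],
)

```text
t: 31.0
tool_pos: [0.6675, -0.0851, -0.0005]
tool_rot: [-0.885, 3.013, -0.001]
contact_force: [-0.3, 0.0, 4.2]
opening: 0.0535
grip_force: 43.5
```

Request:
jog_arm(
  plan=[
    [0,0,-0.3,0,0,0,-0.2],
    [0,0,-0.7,0,0,0,-0.2],
    [0,0,-1,0,0,0.149,-0.2],
    [0,0,-1,0,0,0.149,-0.2],
    [0,0,-1,0,0,0.149,-0.2],
    [0,0,-0.5,0,0,0,-0.2],
    [0,0,0,0,0,0,-0.2],
  ],
)

```text
t: 31.7
tool_pos: [0.6682, -0.0853, 0.0914]
tool_rot: [-0.348, 3.118, -0.002]
contact_force: [0.5, -0.1, -0.2]
opening: 0.0531
grip_force: 43.0
```

```bash
python3 go.py 443.6 -337.9 2 102.6
```

```text
t 31.7 pos [668.2 -85.3  91.4] yaw 102.8 tilt [ 0.004 -0.001 -1.   ] open 0.0531 gf 43.0358362197876 F [ 0.5 -0.1 -0.2]
turn z units 0.003 shift units x 13.72 y -9.88 z 4.47
```

Request:
jog_arm(
  plan=[
    [0.6,-0.43,0,0,0,0,-0.2],
    [1,-0.72,0,0,0,0,-0.2],
    [1,-0.72,0,0,0,0,-0.2],
    [1,-0.72,0,0,0,0,-0.2],
    [1,-0.72,0,0,0,0,-0.2],
    [1,-0.72,0,0,0,0,-0.2],
    [1,-0.72,0,0,0,0,-0.2],
    [1,-0.72,0,0,0,0,-0.2],
  ],
)

```text
t: 32.5
tool_pos: [0.5398, -0.2255, 0.0867]
tool_rot: [0.346, -3.119, -0.003]
contact_force: [0.2, -0.5, 0.5]
opening: 0.0535
grip_force: 43.0
```

Request:
jog_arm(
  plan=[
    [1,-0.72,0,0,0,0,-0.2],
    [1,-0.72,0,0,0,0,-0.2],
    [1,-0.72,0,0,0,0,-0.2],
    [1,-0.72,0,0,0,0,-0.2],
    [1,-0.72,0,0,0,0,-0.2],
    [1,-0.72,0,0,0,0,-0.2],
    [0.1,-0.1,0,0,0,0,-0.2],
    [0,0,0,0,0,0,-0.2],
  ],
)

```text
t: 33.3
tool_pos: [0.4412, -0.3377, 0.0874]
tool_rot: [0.343, -3.121, -0.003]
contact_force: [0.1, -0.4, -0.1]
opening: 0.0528
grip_force: 43.0
```

Request:
jog_arm(
  plan=[
    [0,0,0.5,0,0,0,-0.2],
    [0,0,0.9,0,0,0,-0.2],
    [0,0,0,0,0,0,-0.2],
    [0,0,0,0,0,0,-0.2],
  ],
)

```text
t: 33.7
tool_pos: [0.4425, -0.3367, 0.0597]
tool_rot: [0.347, -3.121, -0.003]
contact_force: [0.2, 0.1, 0.3]
opening: 0.0531
grip_force: 43.0
```

```bash
python3 go.py 443.6 -337.9 2 102.6; python3 - <<'E'
from h import *
I,D=ctrl.get_image("scene"); cv2.imwrite("pics/s6.png",cv2.resize(I[100:220,150:290,::-1],(700,600)))
E
```

```text
t 33.7 pos [ 442.5 -336.7   59.7] yaw 102.7 tilt [-0.002  0.002 -1.   ] open 0.0531 gf 43.01873803138733 F [0.2 0.1 0.3]
turn z units 0.002 shift units x -0.04 y -0.07 z 2.88
```

View pics/s6.png

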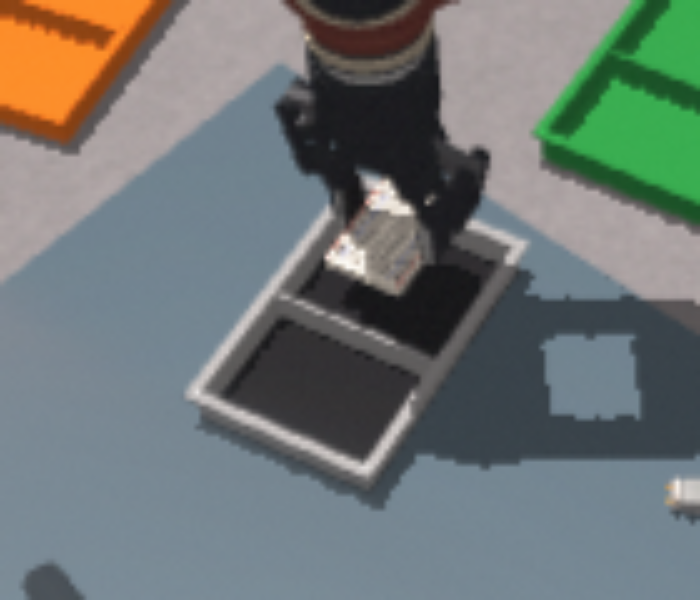

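Board held level at (375,245), aligned over the large bay of the grey two-bay tray. Lowering.

Request:
jog_arm(
  plan=[
    [0,-0.07,1,0,0,0,-0.2],
    [0,0,1,0,0,0,-0.2],
    [0,0,0.5,0,0,0,-0.2],
    [0,0,0.2,0,0,0,-0.2],
    [0,0,0,0,0,0,-0.2],
    [0,0,0,0,0,0,-0.2],
  ],
)

```text
t: 34.35
tool_pos: [0.4436, -0.3398, 0.0078]
tool_rot: [-0.345, 3.121, -0.002]
contact_force: [-0.2, 0.8, -0.4]
opening: 0.0531
grip_force: 43.0
```

Request:
jog_arm(
  plan=[
    [0,0,0.08,0,0,0,-0.2],
    [0,0,0,0,0,0,-0.2],
  ],
)

```text
t: 34.55
tool_pos: [0.4433, -0.3395, 0.0057]
tool_rot: [-0.345, 3.122, -0.001]
contact_force: [-0.3, 0.2, -0.3]
opening: 0.0532
grip_force: 43.0
```

Request:
jog_arm(
  plan=[
    [0,0,0.05,0,0,0,-0.2],
    [0,0,0,0,0,0,-0.2],
  ],
)

```text
t: 34.75
tool_pos: [0.443, -0.3392, 0.0041]
tool_rot: [0.345, -3.123, 0.0]
contact_force: [-0.4, 0.2, -0.3]
opening: 0.0534
grip_force: 43.0
```

Request:
jog_arm(
  plan=[
    [0,0,0.06,0,0,0,-0.2],
    [0,0,0,0,0,0,-0.2],
  ],
)

```text
t: 34.95
tool_pos: [0.4428, -0.3391, 0.0027]
tool_rot: [0.345, -3.122, -0.0]
contact_force: [0.4, -0.8, 0.2]
opening: 0.0531
grip_force: 43.0
```

Request:
jog_arm(
  plan=[
    [0,0,0.05,0,0,0,-0.2],
    [0,0,0,0,0,0,-0.2],
  ],
)

```text
t: 35.15
tool_pos: [0.4431, -0.3393, 0.0025]
tool_rot: [0.345, -3.122, -0.0]
contact_force: [-2.9, 1.4, 5.3]
opening: 0.0532
grip_force: 43.5
```

Request:
jog_arm(
  plan=[
    [0,0,-0.03,0,0,0,0.45],
    [0,0,0,0,0,0,0.45],
    [0,0,0,0,0,0,0.45],
    [0,0,0,0,0,0,0.45],
    [0,0,-0.5,0,0,0,0.45],
    [0,0,-1,0,0,0,0.45],
    [0,0,-1,0,0,0,0.45],
    [0,0,-1,0,0,0,0.45],
  ],
)

```text
t: 35.95
tool_pos: [0.4431, -0.3393, 0.0739]
tool_rot: [-0.345, 3.122, -0.001]
contact_force: [0.9, -1.2, -0.4]
opening: 0.0619
grip_force: 0.0
```

Request:
jog_arm(
  plan=[
    [0,0,-0.5,0,0,0.188,0.3],
    [0,0,-0.3,0,0,0.188,0.3],
    [0,0,0,0,0,0.188,0.3],
    [0,0,0,0,0,0.188,0.3],
    [0,0,0,0,0,0.188,0.3],
    [0,0,0,0,0,0.188,0.3],
    [0,0,0,0,0,0.188,0.3],
    [0,0,0,0,0,0.188,0.3],
  ],
)

```text
t: 36.75
tool_pos: [0.4431, -0.3393, 0.0893]
tool_rot: [1.46, 2.781, -0.0]
contact_force: [0.2, 0.0, -0.1]
opening: 0.0554
grip_force: 0.0
```

```bash
python3 go.py 433 -66.5 6 35
```

```text
t 36.75 pos [ 443.1 -339.3   89.3] yaw 34.6 tilt [ 0.001 -0.001 -1.   ] open 0.0554 gf 0.0 F [ 0.2  0.  -0.1]
turn z units -0.009 shift units x 11.47 y 7.41 z 4.17
```

Request:
jog_arm(
  plan=[
    [0.96,0.62,0,0,0,-0.009,0.3],
    [0.96,0.62,0,0,0,0,0.3],
    [0.96,0.62,0,0,0,0,0.3],
    [0.96,0.62,0,0,0,0,0.3],
    [0.96,0.62,0,0,0,0,0.3],
    [0.96,0.62,0,0,0,0,0.3],
    [0.96,0.62,0,0,0,0,0.3],
    [0.96,0.62,0,0,0,0,0.3],
  ],
)

```text
t: 37.55
tool_pos: [0.4353, -0.1557, 0.0893]
tool_rot: [1.442, 2.79, 0.0]
contact_force: [0.8, -0.7, -0.7]
opening: 0.0556
grip_force: 0.0
```

Request:
jog_arm(
  plan=[
    [0.96,0.62,0,0,0,0,0.3],
    [0.96,0.62,0,0,0,0,0.3],
    [0.96,0.62,0,0,0,0,0.3],
    [0.9,0.6,0,0,0,0,0.3],
    [0,0,0.5,0,0,0,0.3],
    [0,0,1,0,0,0,0.3],
    [0,0,0,0,0,0,0.3],
    [0,0,0,0,0,0,0.3],
  ],
)

```text
t: 38.35
tool_pos: [0.4313, -0.0668, 0.0582]
tool_rot: [-1.443, -2.789, 0.001]
contact_force: [0.6, 0.9, 0.0]
opening: 0.0554
grip_force: 0.0
```

```bash
python3 go.py 433 -66.5 5 35;  python3 - <<'E'
from h import *
I,D=ctrl.get_image("scene"); J,_=ctrl.get_image("top"); r=lambda a:cv2.resize(a[...,::-1],(390,390))
cv2.imwrite("pics/s7.png",np.hstack([r(I[150:230,260:340]),r(J[165:245,175:255])]))
E
```

```text
t 38.35 pos [431.3 -66.8  58.2] yaw 35.3 tilt [-0.001  0.    -1.   ] open 0.0554 gf 0.0 F [0.6 0.9 0. ]
turn z units 0.007 shift units x -0.04 y 0.08 z 2.66
```

View pics/s7.png

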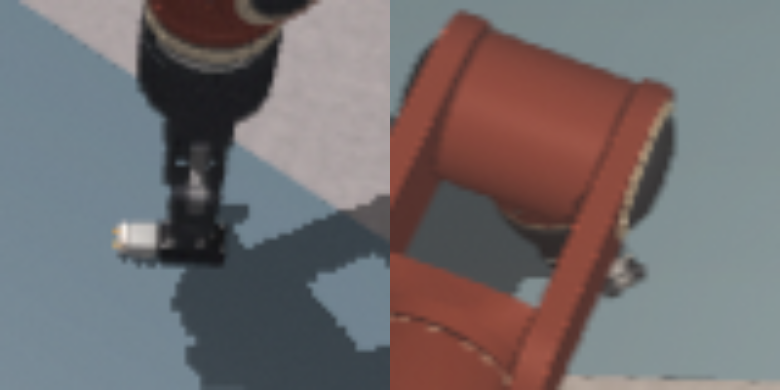

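Request:
jog_arm(
  plan=[
    [0,0.08,1,0,0,0,0.3],
    [0,0,1,0,0,0,0.3],
    [0,0,0.5,0,0,0,0.3],
    [0,0,0.15,0,0,0,0.3],
    [0,0,0,0,0,0,0.3],
    [0,0,0,0,0,0,0.3],
  ],
)

```text
t: 39.05
tool_pos: [0.4338, -0.0658, 0.0065]
tool_rot: [1.442, 2.789, 0.0]
contact_force: [0.2, -0.1, 0.5]
opening: 0.0553
grip_force: 0.0
```

Request:
jog_arm(
  plan=[
    [0,0,0,0,0,0,-1],
    [0,0,0,0,0,0,-1],
    [0,0,0,0,0,0,-1],
    [0,0,0,0,0,0,-1],
    [0,0,0,0,0,0,-1],
    [0,0,0,0,0,0,-1],
  ],
  grip_force=40,
)

```text
t: 39.65
tool_pos: [0.4337, -0.0657, 0.0063]
tool_rot: [1.442, 2.79, 0.0]
contact_force: [-1.5, -0.1, 6.3]
opening: 0.0212
grip_force: 40.1
```

Request:
jog_arm(
  plan=[
    [0,0,-0.3,0,0,0,-1],
    [0,0,-0.7,0,0,0,-1],
    [0,0,-1,0,0,0.167,-1],
    [0,0,-1,0,0,0.167,-1],
    [0,0,-1,0,0,0.167,-1],
    [0,0,0,0,0,0,-1],
  ],
)

```text
t: 40.25
tool_pos: [0.4347, -0.0661, 0.0882]
tool_rot: [1.957, 2.451, 0.003]
contact_force: [0.2, -0.9, -0.8]
opening: 0.0211
grip_force: 39.4
```

```bash
python3 go.py 538 -311.5 9.3 12.6
```

```text
t 40.25 pos [434.7 -66.1  88.2] yaw 12.8 tilt [ 0.005 -0.002 -1.   ] open 0.0211 gf 39.44309592247009 F [ 0.2 -0.9 -0.8]
turn z units 0.005 shift units x -13.1 y 2.36 z 3.94
```

Request:
jog_arm(
  plan=[
    [-0.6,0.16,0,0,0,0,-1],
    [-1,0.18,0,0,0,0,-1],
    [-1,0.18,0,0,0,0,-1],
    [-1,0.18,0,0,0,0,-1],
    [-1,0.18,0,0,0,0,-1],
    [-1,0.18,0,0,0,0,-1],
    [-1,0.18,0,0,0,0,-1],
    [-1,0.18,0,0,0,0,-1],
  ],
)

```text
t: 41.05
tool_pos: [0.4935, -0.2084, 0.083]
tool_rot: [-1.956, -2.454, 0.001]
contact_force: [1.0, 0.5, 0.1]
opening: 0.021
grip_force: 39.5
```

Request:
jog_arm(
  plan=[
    [-1,0.18,0,0,0,0,-1],
    [-1,0.18,0,0,0,0,-1],
    [-1,0.18,0,0,0,0,-1],
    [-1,0.18,0,0,0,0,-1],
    [-1,0.18,0,0,0,0,-1],
    [-0.5,0.1,0,0,0,0,-1],
    [0,0,0.7,0,0,0,-1],
    [0,0,0,0,0,0,-1],
  ],
)

```text
t: 41.85
tool_pos: [0.536, -0.3087, 0.0675]
tool_rot: [-1.955, -2.45, 0.0]
contact_force: [-0.1, 0.4, -0.6]
opening: 0.0207
grip_force: 39.5
```

```bash
python3 go.py 538 -311.5 9.3 12.6; python3 - <<'E'
from h import *
I,D=ctrl.get_image("scene"); cv2.imwrite("pics/s8.png",cv2.resize(I[100:220,150:290,::-1],(700,600)))
E
```

```text
t 41.85 pos [ 536.  -308.7   67.5] yaw 12.8 tilt [-0.005  0.004 -1.   ] open 0.0207 gf 39.4561904668808 F [-0.1  0.4 -0.6]
turn z units 0.005 shift units x -0.16 y 0.07 z 2.91
```

View pics/s8.png

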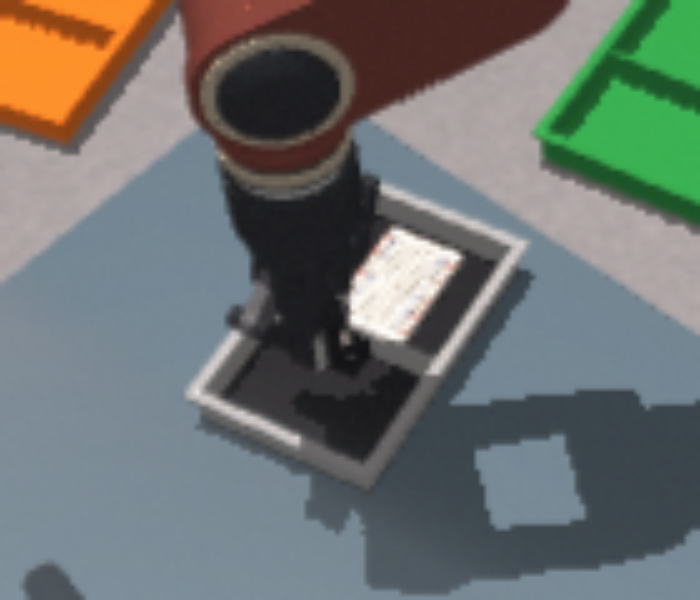

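Request:
jog_arm(
  plan=[
    [-0.1,0.05,1,0,0,0,-1],
    [0,0,1,0,0,0,-1],
    [0,0,0.5,0,0,0,-1],
    [0,0,0.2,0,0,0,-1],
    [0,0,0,0,0,0,-1],
    [0,0,0,0,0,0,-1],
  ],
)

```text
t: 42.5
tool_pos: [0.5401, -0.3123, 0.0185]
tool_rot: [1.959, 2.454, 0.0]
contact_force: [0.5, 0.2, 0.3]
opening: 0.0208
grip_force: 39.4
```

Request:
jog_arm(
  plan=[
    [0,0,0.08,0,0,0,-1],
    [0,0,0,0,0,0,-1],
  ],
)

```text
t: 42.7
tool_pos: [0.54, -0.3123, 0.0166]
tool_rot: [1.959, 2.454, 0.0]
contact_force: [0.3, 0.3, -0.4]
opening: 0.0207
grip_force: 39.4
```

Request:
jog_arm(
  plan=[
    [0,0,0.06,0,0,0,-1],
    [0,0,0,0,0,0,-1],
  ],
)

```text
t: 42.9
tool_pos: [0.5395, -0.312, 0.0147]
tool_rot: [1.96, 2.455, -0.0]
contact_force: [-0.0, -1.1, -1.2]
opening: 0.0209
grip_force: 39.4
```

Request:
jog_arm(
  plan=[
    [0,0,0.1,0,0,0,-1],
    [0,0,0.05,0,0,0,-1],
    [0,0,0,0,0,0,-1],
  ],
)

```text
t: 43.2
tool_pos: [0.5394, -0.3119, 0.0113]
tool_rot: [-1.96, -2.455, 0.0]
contact_force: [-0.4, -0.1, -1.1]
opening: 0.0208
grip_force: 39.4
```

Request:
jog_arm(
  plan=[
    [0,0,0.06,0,0,0,-1],
    [0,0,0,0,0,0,-1],
  ],
)

```text
t: 43.4
tool_pos: [0.5394, -0.3119, 0.0103]
tool_rot: [-1.96, -2.455, 0.0]
contact_force: [0.2, -0.2, 0.4]
opening: 0.0213
grip_force: 39.4
```

Request:
jog_arm(
  plan=[
    [0,0,0.05,0,0,0,-1],
    [0,0,0,0,0,0,-1],
  ],
)

```text
t: 43.6
tool_pos: [0.5396, -0.312, 0.0094]
tool_rot: [-1.96, -2.455, -0.0]
contact_force: [-0.2, 0.5, -0.2]
opening: 0.0209
grip_force: 39.4
```

Request:
jog_arm(
  plan=[
    [0,0,0.04,0,0,0,-1],
    [0,0,0,0,0,0,-0.05],
    [0,0,0,0,0,0,-0.05],
    [0,0,0,0,0,0,-0.05],
    [0,0,-0.5,0,0,0,-0.05],
    [0,0,-1,0,0,0,-0.05],
    [0,0,-1,0,0,0,-0.05],
    [0,0,-1,0,0,0,-0.05],
  ],
)

```text
t: 44.4
tool_pos: [0.5397, -0.3121, 0.0801]
tool_rot: [1.96, 2.455, 0.0]
contact_force: [-0.3, 0.6, -0.3]
opening: 0.0405
grip_force: 0.0
```

Request:
jog_arm(
  plan=[
    [0,0,-1,0,0,0,-0.05],
    [0.8,-0.5,-1,0,0,0,-0.05],
    [1,-0.5,-1,0,0,0,-0.05],
    [1,-0.5,-1,0,0,0,-0.05],
    [1,-0.5,0,0,0,0,-0.05],
    [1,-0.5,0,0,0,0,-0.05],
    [1,-0.5,0,0,0,0,-0.05],
    [1,-0.5,0,0,0,0,-0.05],
  ],
)

```text
t: 45.2
tool_pos: [0.4407, -0.1943, 0.1595]
tool_rot: [1.96, 2.454, 0.0]
contact_force: [-0.2, -0.8, 0.3]
opening: 0.0404
grip_force: 0.0
```

Request:
jog_arm(
  plan=[
    [1,-0.5,0,0,0,0,-0.05],
    [1,-0.5,0,0,0,0,-0.05],
    [1,-0.2,0,0,0,0,-0.05],
    [1,0,0,0,0,0,-0.05],
    [1,0,0,0,0,0,-0.05],
    [0.5,0,0,0,0,0,-0.05],
    [0,0,0,0,0,0,-0.05],
    [0,0,0,0,0,0,-0.05],
  ],
)

```text
t: 46.0
tool_pos: [0.3937, -0.0933, 0.1591]
tool_rot: [1.959, 2.455, -0.0]
contact_force: [0.8, -0.1, -0.2]
opening: 0.0407
grip_force: 0.0
```

```bash
python3 - <<'E'
from seg import *
for n in("top","scene"):
    I,D=ctrl.get_image(n); ok,Z,h,s,v,P=seg(n,I,D)
    rect(n,ok&(s<60)&(v>170)&(Z<.022)&(Z>.004),.0135,"white",100)
    for nm,c,yaw,(x0,x1,y0,y1),zr in(("cap",(510.5,337),4.9,(-98,-7,18,66),(.045,.07)),("trafo",(510.5,337),4.9,(-98,-7,-66,8),(.036,.06)),("motor",(488,-328),12.6,(11,94,-57,57),(.016,.04))):
        a=np.radians(yaw); q=(P[...,:2]*1000-c)@np.array([[np.cos(a),-np.sin(a)],[np.sin(a),np.cos(a)]])
        m=(D>0)&(q[...,0]>x0)&(q[...,0]<x1)&(q[...,1]>y0)&(q[...,1]<y1)&(P[...,2]>zr[0])&(P[...,2]<zr[1])
        print(n,nm,m.sum(),q[m].mean(0).round(1),(np.percentile(P[m][:,2],[20,50,90,99])*1000).round(1))
    cv2.imwrite(f"pics/end_{n}.png",I[:,:,::-1])
a=cv2.imread("pics/end_scene.png"); cv2.imwrite("pics/end.png",np.hstack([cv2.resize(a[120:230,160:270],(390,390)),cv2.resize(a[230:370,340:480],(390,390))]))
print(ctrl.get_obs()["t"])
E
```

```text
white top px [191.3  98.2] A 786 rectc 794 20 mean [794.  20.] size 165 55 long-axis yaw 84.5
white top px [ 82.7 165.3] A 414 rectc 563 343 mean [563. 344.] size 81 55 long-axis yaw 5.9
white top px [302.7 210.6] A 448 rectc 443 -338 mean [ 443. -339.] size 82 55 long-axis yaw 12.9
top cap 122 [-52.5  36.6] [55.  58.5 64.2 66.9]
top trafo 141 [-51.1 -31.5] [39.  41.8 46.5 49.9]
top motor 146 [54.  1.] [21.4 24.  28.6 34.4]
white scene px [228.6 156.6] A 305 rectc 444 -338 mean [ 444. -337.] size 81 54 long-axis yaw 13.2
white scene px [239.5 309.7] A 1308 rectc 796 21 mean [796.  24.] size 165 55 long-axis yaw 84.1
white scene px [392.9 321.3] A 692 rectc 565 342 mean [566. 342.] size 82 53 long-axis yaw 5.5
scene cap 175 [-47.2  39.1] [54.6 57.1 60.5 64.5]
scene trafo 160 [-48.  -29.3] [39.4 41.3 44.  45.8]
scene motor 135 [57.2  3.9] [19.9 22.1 25.4 31. ]
46.1
```

View pics/end.png

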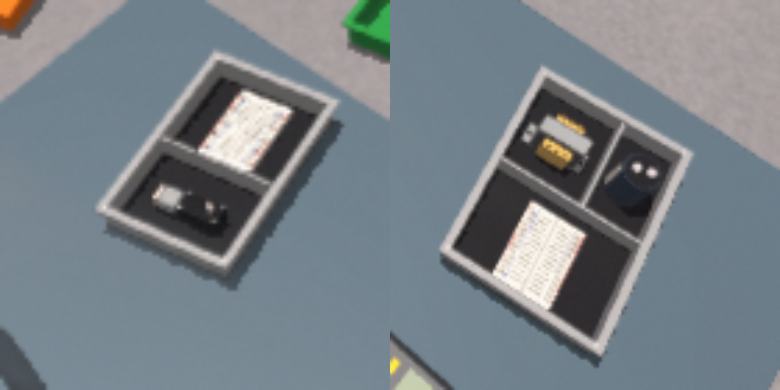

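All five parts lie upright in their bays: motor (190,205), board (250,130), transformer (560,140), capacitor (640,180) and board (540,255). The heights fit the sizes given.

```bash
python3 -c "
from station import ctrl
print(ctrl.finish_job())"
```

```text
the job is handed in; nothing more can be done
None
```

Both kits are made up and the job is handed in at about 46 s; the last pictures show all five parts upright in their bays and the long breadboard where it was, while the multimeter and screwdriver were not re-measured.

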